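Pin the wheel on the donations cart

TASK

Secure the wheel on the cart's axle: take the red-headed linchpin from the orange rack, feel for the hole in the top of the axle's free end and push the pin down until its shoulder is fully home, without forcing it (push with no more than 25 N). Then swing the pin's brass ring over the end of the axle and right down against the pin's point, let go, and leave the other things on the table where they are.

Things in the scene. Friction and masses are not known exactly. Their poses are not given: they have to be found in the camera images.
- cart_axle: Fixed blue stand with a cart wheel (black tyre 110 mm wide, x -82 to -50 mm, top z 155 mm) on a level steel axle, centre line z 100 mm. Origin on the table under hole_nominal; z up, x along the axle to its free end. The end is a 20 mm square bar, z 90 to 110 mm, out of a grey boss (32 mm wide, ends at x -14 mm). About 24 N shift the axle along x.
- hole_nominal (a point): On the bar's top face: where the mouth of the 11 mm round hole would be with the axle fully in. Axes as cart_axle; does not move with the axle. The axle has end float: the true hole is an unmeasured 2 to 28 mm from here towards +x (y 0). It goes straight down through the bar, 13 mm from the end face. A spring catch inside grips the pin: about 4 to 12 N to push it home; use 25 N at most.
- linchpin_centre (a point): Middle of the loose linchpin (120 g), upright in the rack. z up its axis, x to the side where the ring sticks out. 9.5 mm pin, point at z -37 mm, last 6 mm tapered to 8.4 mm; 17 mm wide shoulder, underside z -3 mm (rests on rack or axle top); red tab to grip, 12 x 12 mm, z +1 to +37 mm. Ring hinge at z +5 mm, along y. The ring must point away from the wheel to close.
- ring (a joint): Ring angle: 0 = level, out to the pin's x side; negative = raised (to -0.9); 1.44 = fully down, against the pin's point, closed under the axle. Brass loop of 4 mm wire: legs at y +20 and -20 mm from the hinge out to 35 mm, then a bow 30 mm wide, 40 mm from the hinge. Stiff hinge, stays where left (about 1.5 N at 27 mm). Closes only round the axle's free end.
- ring_bow (a point): Middle of the ring's bow, 40 mm from the hinge.
- rack: Orange pin rack, 100 x 50 x 40 mm, fixed; origin under its centre, z up, x along its length. The linchpin stands in the hole at x = +22 mm, the spare plain pin in that at x = -28 mm.
- spare_pin: plain dark steel pin with a round head, in the other hole of the orange rack; a bystander
- wrench: 150 mm steel wrench lying on the table; a bystander
- washer: flat steel washer, 38 mm wide, 5 mm thick; a bystander
- tin_a: food tin, 84 mm wide, 110 mm tall; a bystander
- tin_b: second food tin of the same size; a bystander
- sauce_jar: sauce jar, 70 mm wide, 110 mm tall; a bystander
- mustard: yellow squeeze bottle, 64 mm wide, 130 mm tall; a bystander
- tape_roll: empty cardboard roll standing on its end, 90 mm wide, 48 mm tall; a bystander
There are look-alikes about, which are no part of the job. What is shaped like the part that bears linchpin_centre but blue or purple is not meant.

How it is judged:
On the way, in this order (a step that is already met when the one before it is completed fails the run):
1. the pin is pushed fully home in the axle's hole (z of linchpin_centre in the frame of cart_axle between 0.108 and 0.1155 m and x of linchpin_centre in the frame of cart_axle between -0.003 and 0.034 m and y of linchpin_centre in the frame of cart_axle between -0.004 and 0.004 m and angle between linchpin_centre's own z axis and vertical below 0.15 rad), for 0.2 s.
2. the ring is swung down round the axle's end (all of step 1 and value of joint ring above 1.2 rad), for 0.2 s.
At the end, for the whole second after the job is handed in: The linchpin is upright (within 0.15 rad) in the axle's hole with its shoulder within 2.5 mm of the axle's top face, its ring is swung down round the free end (joint above 1.2 of 1.44 rad, bow below the axle's underside) and at rest, and everything is released (all of step 2 and z of ring_bow in the frame of cart_axle below 0.09 m and velocity of joint ring between -0.1 and 0.1 rad/s); the robot touches nothing.
It fails at once if more than 45 N in all between the stand, wheel, axle or catch and anything else (contact force between cart_axle and anything else above 45 N).
It fails at once if a bystander moved more than 30 mm (distance of any of spare_pin, wrench, washer, tin_a, tin_b, sauce_jar, mustard, tape_roll from where it was at the start of the episode above 0.03 m).
It also fails if it takes over 58 s, if anything falls off the work surface, if the arm or the gripper's body presses on something with over 40 N, if the wrist force passes 120 N, or if a joint passes its speed limit or range.

ROBOT

A 7-joint arm with a two-finger parallel gripper is mounted at the origin on the work surface. World frame = base frame: x ahead of the robot, y to its left, z up, the work surface at z = 0. Lengths are in m, angles in rad, forces in N, time in s.
With the tool pointing down it reaches from about 0.4 to 0.85 m from the base axis. Payload 10.4 kg.
Tool frame: the origin (TCP) lies midway between the tips of the shut fingers; the grasp point (between the pads) lies 19 mm behind it (manip.pinch_z is the distance from the TCP to the grasp point, in m); y points along the fingers, x is the direction in which the jaws open and shut, and the axes are right-handed (so a half turn about y gives the same grasp; the last joint's range is limited). The gripper opens to 85 mm and grips with 20 to 120 N. Pads are 22 mm wide; open, the fingers measure 114 mm over their backs; the gripper's body (76 mm by 85 mm) begins 54 mm behind the grasp point. The pads swing forward as they close: fully open they stand 13 mm farther back than shut.
Start: joints at [-1.299, 0.332, -0.065, 1.46, 0.022, 1.35, -0.088], TCP at [0.182, 0.598, 0.231] pointing down, gripper open.
Joint ranges: [-2.6, 2.6], [-0.5, 2.12], [-1.47, 1.34], [0.16, 2.42], [-1.27, 4.41], [0.06, 2.06], [-2.6, 2.6]. Speed limits (rad/s): [2.22, 2.22, 2.79, 2.79, 3.14, 3.14, 3.14].

INTERFACE

Orientations are given as a unit quaternion [x, y, z, w].
In Python, from workcell import manip gives the robot as it stands.
- The arm moves only by the shell command python3 -m pendant 'ROWS' [OPENING] [FORCE]. ROWS is a JSON object of lists of equal length, an entry for each row: "offset": the shift along the tool's x, y, z scaled (see below), a list of three; "turn": the turn, a rotation vector about the tool's x, y, z scaled (see below), a list of three. A call has 1 to 12 rows; each row is the pose to reach, as a shift and turn from the pose measured when the call began, along the tool's axes at that moment; what a row does not reach only later rows make up. The controller multiplies each number of a shift by 200 mm and each number of a turn by 45 degrees. A row lasts 1/8 s, in which the tool goes at most 62.5 mm and 10.7 degrees, less where a joint would pass 70% of its speed; a pose out of reach is approached as far as the arm can. A call with a number of a shift or a turn outside -1 to 1 is refused whole. A call with a gripper value outside its range is refused whole. OPENING is the opening in per cent of the stroke, from 0 (shut) to 100 (fully open), set as the call begins (- or left out, the last holds). The fingers move at their own pace and stop on an object; FORCE is the grip in N (left out, the last holds). Time passes only in rows, so rows that repeat a pose let the fingers close. It gives the time, the measured TCP pose, the force and the opening at its end, in the units of the state.
- manip.get_obs(): the state, without advancing time (a new reading comes with each control period).
- manip.camera(name): name is "side" or "top"; returns (picture, depth): 400x640x3 uint8, red, green, blue; 400x640 float32, m along the optical axis (not along the pixel's ray), 0 where there is no reading.
- manip.camera_model(name): a dict with "intrinsics" (3x3 intrinsics, pixels), "R" (3x3) and "t" (3): a world point X has camera coordinates R X + t. Camera axes: x right, y down, z forward; pixel columns grow to the right and rows downward; lengths in m; the calibration is good to about 2 mm. A picture is of the moment at which its call begins. camera_model takes no time and is no camera call.
- manip.hand_in(): hands the job in, once; it reports no verdict.
The state is a dict: "clock": time; "joint_pos": joint angles; "joint_velocities": joint speeds; "tau": joint torques, N m; "position": TCP position; "ee_rot": TCP orientation; "ft_force": force on the tool from outside, world axes, zero at the start; "torque": the same for the moment, N m; "grip_width": opening from 0.0 (shut) to 1.0 (fully open).
Only numpy, scipy, OpenCV 4.12 (cv2) and the standard library are available. Lean on these libraries where they do the work, as an engineer would, in place of code of your own. Each camera call takes 0.05 s, during which the arm holds its last target. There are 200 camera calls.

## Working session

There is one attempt and no reset: what is moved stays moved. The work goes in short steps, Python scripts to look and compute and a shell command to move; the robot and the scene stay as the last step left them, time stands still between calls to the robot, and variables do not carry over. Pictures are saved under pics/ and viewed, about 8 in all and at most 12, crops included, and the job is handed in when it is done.

```bash
ls; mkdir -p pics
cat > h.py <<'E'
import numpy as np, cv2
from workcell import manip
def cam(n):
    im,d=manip.camera(n); m=manip.camera_model(n); return im,d,m
def cloud(d,m):
    K=np.array(m['intrinsics']);R=np.array(m['R']);t=np.array(m['t'])
    v,u=np.mgrid[:d.shape[0],:d.shape[1]]
    c=np.stack([(u-K[0,2])/K[0,0]*d,(v-K[1,2])/K[1,1]*d,d],-1)
    P=(c-t)@R; P[d==0]=np.nan
    return P
def plane(u,v,z,m):
    K=np.array(m['intrinsics']);R=np.array(m['R']);t=np.array(m['t'])
    o=-R.T@t; r=R.T@np.linalg.solve(K,[u,v,1]); return o+r*(z-o[2])/r[2]
E
python3 - <<'E'
from h import *
for n in('top','side'):
    im,d,m=cam(n); cv2.imwrite(f'pics/{n}0.png',im[:,:,::-1]); np.savez(f'{n}0.npz',im=im,d=d)
    print(n,m, (d>0).mean())
o=manip.get_obs();print({k:np.round(v,3) for k,v in o.items()}, manip.pinch_z)
E
```

```text
pics
top {'intrinsics': array([[501.22184741,   0.        , 318.98344999],
       [  0.        , 501.22184741, 195.02781189],
       [  0.        ,   0.        ,   1.        ]]), 'R': array([[ 0.0074738 , -0.99980208, -0.01843761],
       [-0.98794957, -0.00453216, -0.15470973],
       [ 0.15459555,  0.0193717 , -0.98778791]]), 't': array([-0.09670836,  0.60371998,  1.29657138])} 0.996015625
side {'intrinsics': array([[374.3255526 ,   0.        , 319.05455295],
       [  0.        , 374.3255526 , 205.27157263],
       [  0.        ,   0.        ,   1.        ]]), 'R': array([[ 0.8740492 , -0.48579161,  0.00667145],
       [-0.30967013, -0.56764259, -0.76281472],
       [ 0.37435599,  0.66467165, -0.6465827 ]]), 't': array([-0.52838296,  0.19969116,  0.67947529])} 0.99576953125
{'clock': np.float64(0.1), 'joint_pos': array([-1.299,  0.333, -0.065,  1.461,  0.022,  1.35 , -0.089]), 'joint_velocities': array([ 0.001, -0.   , -0.   , -0.002,  0.   , -0.   , -0.002]), 'tau': array([ 2.0000e-03, -6.2676e+01,  4.9000e-02, -3.9242e+01,  1.6000e-02,
        7.0000e-03,  0.0000e+00]), 'position': array([0.182, 0.598, 0.231]), 'ee_rot': array([ 0.568,  0.421, -0.422, -0.568]), 'ft_force': array([0.342, 0.393, 0.042]), 'torque': array([-0.01 ,  0.025,  0.015]), 'grip_width': np.float64(1.002)} 0.0187
```

View pics/top0.png

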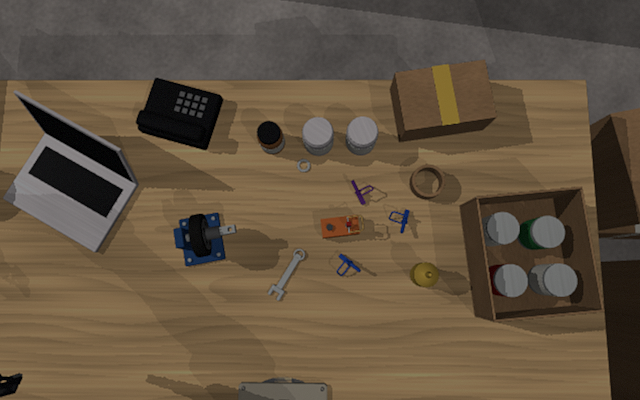

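View pics/side0.png

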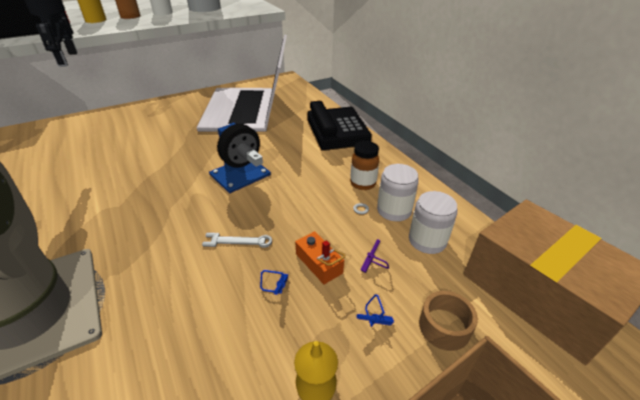

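The top view shows the cart axle at (228,230) with its free end to the right. The orange rack is at (340,227), with the red head around (352,225) and its ring to the right. The look-alikes are purple at (361,190), blue at (400,218) and blue at (348,265). Only the one in the rack is red, so I'll measure that and check it in a crop.

Run:
```python
from h import *
np.set_printoptions(precision=4,suppress=True)
tiles=[]
for n,crops in(('top',[(165,195,85,85),(310,195,85,70)]),('side',[(200,115,85,85),(285,225,85,70)])):
    z=np.load(f'{n}0.npz');im,d=z['im'],z['d'];m=manip.camera_model(n);P=cloud(d,m)
    hsv=cv2.cvtColor(im,cv2.COLOR_RGB2HSV);H,S,V=[hsv[...,i].astype(int) for i in range(3)]
    red=((H<4)|(H>174))&(S>150)&(V>60); org=(H>=5)&(H<14)&(S>170)&(V>90)
    blue=(H>100)&(H<118)&(S>150)
    for nm,k in(('red',red),('org',org)):
        k=k.copy()
        x0,y0,w,h=crops[1]; mm=np.zeros_like(k);mm[y0:y0+h,x0:x0+w]=1;k&=mm
        q=P[k]; v,u=np.nonzero(k)
        print(n,nm,k.sum(),'px',u.mean(),v.mean(),'med',np.nanmedian(q,0),'min',np.nanmin(q,0),'max',np.nanmax(q,0))
        if nm=='org':
            kk=k&(abs(P[...,2]-.04)<.004); r=cv2.minAreaRect(P[kk][:,:2].astype(np.float32)*1000);print('rack top',r,kk.sum())
    x0,y0,w,h=crops[0];mm=np.zeros_like(red);mm[y0:y0+h,x0:x0+w]=1
    b=blue&mm&(abs(P[...,2]-.01)<.012); print(n,'base',np.nanmedian(P[b],0),cv2.minAreaRect(P[b][:,:2].astype(np.float32)*1000))
    g=mm&(S<60)&(V>90)&(abs(P[...,2]-.11)<.006); q=P[g];print(n,'bar top',g.sum(),np.nanmean(q,0),cv2.minAreaRect(q[:,:2].astype(np.float32)*1000))
    g=mm&(P[...,2]>.14);q=P[g];print(n,'wheel top',np.nanmean(q,0),np.nanmax(q[:,2]),cv2.minAreaRect(q[:,:2].astype(np.float32)*1000))
    for c in crops:
        x0,y0,w,h=c;tiles.append(cv2.resize(im[y0:y0+h,x0:x0+w],(400,300),interpolation=cv2.INTER_CUBIC))
o=np.vstack([np.hstack(tiles[:2]),np.hstack(tiles[2:])]);cv2.imwrite('pics/c1.png',o[:,:,::-1])
```

```text
top red 17 px 348.3529411764706 223.47058823529412 med [ 0.5257 -0.1694  0.0781] min [ 0.5206 -0.1747  0.0751] max [ 0.529  -0.164   0.0837]
top org 505 px 337.74257425742576 226.23366336633663 med [ 0.522  -0.1416  0.0402] min [ 0.4925 -0.2027 -0.0049] max [ 0.5532 -0.0987  0.0804]
rack top ((522.0467529296875, -148.5259552001953), (49.439395904541016, 97.37596130371094), 6.708505630493164) 425
top base [0.4576 0.2021 0.012 ] ((487.56103515625, 226.34544372558594), (126.68763732910156, 106.79199981689453), 11.72506332397461)
top bar top 80 [0.5056 0.1387 0.1097] ((505.2177429199219, 138.70675659179688), (18.341102600097656, 37.150394439697266), 9.824567794799805)
top wheel top [0.489  0.2082 0.1499] 0.15872911145990462 ((487.303466796875, 227.23489379882812), (80.06998443603516, 70.32561492919922), 11.884186744689941)
side red 82 px 325.5853658536585 248.52439024390245 med [ 0.5219 -0.1737  0.0698] min [ 0.5186 -0.176   0.0513] max [ 0.5284 -0.1643  0.0831]
side org 1234 px 318.5064829821718 258.34683954619123 med [ 0.51   -0.1627  0.0397] min [ 0.4913 -0.2082 -0.0009] max [ 0.5543 -0.0574  0.0814]
rack top ((522.2060546875, -147.3921356201172), (50.844017028808594, 101.33674621582031), 7.190276145935059) 671
side base [0.4746 0.2111 0.0131] ((485.2806091308594, 328.91143798828125), (138.92236328125, 329.4853820800781), 0.2709139287471771)
side bar top 118 [0.504  0.1373 0.1099] ((505.0111083984375, 140.25440979003906), (21.329833984375, 43.796695709228516), 10.98057746887207)
side wheel top [0.4868 0.2019 0.1491] 0.1572268312242822 ((491.3880310058594, 209.45860290527344), (76.88916778564453, 35.85791778564453), 8.485283851623535)
```

View pics/c1.png

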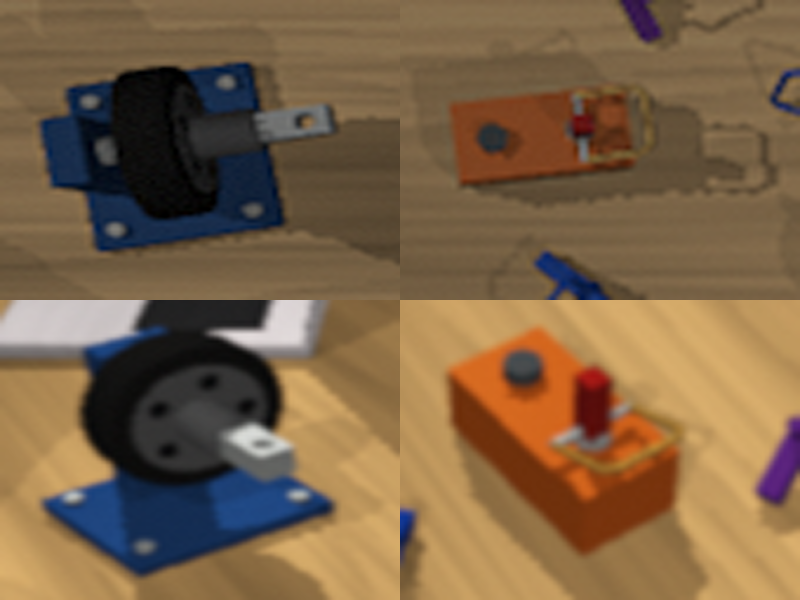

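The crop confirms the red-headed linchpin: it stands in the rack with the brass ring pointing to −y, away from the spare. The axle hole is visible. One more numeric pass will give the hole, the bar direction and the ring angle, then I'll move.

```bash
cat >> h.py <<'E'
from scipy.spatial.transform import Rotation as Ro
def go(p,head,tilt=None):
    "scaled offset/turn to TCP p with jaw axis heading (deg), tool y down"
    o=manip.get_obs();R=Ro.from_quat(o['ee_rot']);p=np.array(p)
    a=np.radians(head);x=np.array([np.cos(a),np.sin(a),0]);y=np.array([0,0,-1.])
    T=Ro.from_matrix(np.stack([x,y,np.cross(x,y)],1))
    d=R.inv().apply(p-o['position']);r=(R.inv()*T).as_rotvec()
    print('off',np.round(d/.2,3),'turn',np.round(np.degrees(r)/45,3),'|d| mm',round(1e3*np.linalg.norm(d)),'deg',round(np.degrees(np.linalg.norm(r)),1),'t',round(float(o['clock']),2))
E
python3 - <<'E'
from h import *
np.set_printoptions(precision=4,suppress=True,linewidth=150)
for n,bx,rx in(('top',(215,220,25,20),(345,210,25,35)),('side',(240,145,30,30),(315,235,35,35))):
    z=np.load(f'{n}0.npz');im,d=z['im'],z['d'];m=manip.camera_model(n);P=cloud(d,m)
    hsv=cv2.cvtColor(im,cv2.COLOR_RGB2HSV);H,S,V=[hsv[...,i].astype(int) for i in range(3)]
    x,y,w,h=bx
    print(n);print(V[y:y+h,x:x+w] if n=='top' else V[y:y+20,x:x+w])
    k=np.zeros(V.shape,bool);k[y:y+h,x:x+w]=1;k&=(V>125)&(S<60)
    k=cv2.morphologyEx(k.astype(np.uint8),cv2.MORPH_CLOSE,np.ones((3,3)))>0
    k&=abs(P[...,2]-.11)<.004
    vv,uu=np.nonzero(k);q=np.array([plane(u,v,.11,m)[:2] for u,v in zip(uu,vv)])*1000
    print('bar',cv2.minAreaRect(q.astype(np.float32)),q.mean(0))
    x,y,w,h=rx;k=np.zeros(V.shape,bool);k[y:y+h,x:x+w]=1;k&=(H>14)&(H<32)&(S>90)&(P[...,2]>.043)
    q=P[k];print('ring',len(q));print(q[np.argsort(q[:,1])][::max(1,len(q)//14)])
print('to'); go([.42,.42,.30],45)
E
```

```text
top
[[ 64  66  73  64  43  86  99  95  92 112 130 127 124 124 123 124 123 122 121 121 121 120 120 120 119]
 [ 76  76  80  66  43  88 107 101 100 120 135 133 132 132 131 133 131 131 131 131 129 130 128 128 126]
 [ 78  76  79  70  43  86 105 102  97 120 138 133 131 132 133 133 132 132 132 131 131 130 130 129 128]
 [ 77  77  80  70  43  76 104  97  93 105 125 129 128 127 126 126 128 128 127 127 125 125 124 122 120]
 [ 78  80  82  78  50  80 108 100  98  95 117 135 132 132 132 127 125 124 116 104 116 130 126 125 125]
 [ 66  67  65  62  46  69 104 105 104 102 119 132 128 129 127 122 119 118 115  80  92 134 136 133 133]
 [ 37  39  30  23  44  61  97 110 109 109 114 118 117 114 108 108 113 116 120  85  68 123 136 135 135]
 [ 33  34  35  38  82 104 108 115 118 116 115 116 108  83  70  77  99 115 118  87  61 117 139 136 137]
 [ 38  40  39  45  91 108 111 115 114 113 112 116  91  43  80 110 110 111 119  95  61 115 141 128 119]
 [ 44  45  45  36  67  84 100 115 112 114 114 118  87  41 109 142 126 110 116  97  57  91 122 105  92]
 [ 45  48  50  36  66  99 112 115 112 112 113 117  92  48 104 136 
[... 519 characters left out ...]
 92  92  91  90  89  90  90  89]
 [ 43  44  44  43  40  30  20  72  99  94  92  93  91  90  89  91  90  90  89  88  89  87  88  86  88]
 [ 42  39  38  38  39  36  37  73 100  93  93  93  94  92  91  91  90  91  90  88  90  89  89  89  88]
 [ 37  44  47  52  51  52  48  66  94  93  92  91  92  93  90  90  91  90  90  88  91  89  90  90  88]
 [ 51  57  60  56  60  61  55  43  82  95  92  91  89  89  87  89  89  89  87  88  87  87  86  85  84]]Traceback (most recent call last):
  File "<stdin>", line 12, in <module>
cv2.error: OpenCV(4.12.0) /io/opencv/modules/imgproc/src/convhull.cpp:143: error: (-215:Assertion failed) total >= 0 && (depth == CV_32F || depth == CV_32S) in function 'convexHull'
```

Run:
```python
from h import *
np.set_printoptions(precision=4,suppress=True,linewidth=150)
m=manip.camera_model('top')
for uv in((229,229),(234.2,228),(222,230.2)): print(uv,plane(*uv,.11,m))
for n,rx in(('top',(345,210,25,35)),('side',(315,235,45,35))):
    z=np.load(f'{n}0.npz');im,d=z['im'],z['d'];m=manip.camera_model(n);P=cloud(d,m)
    hsv=cv2.cvtColor(im,cv2.COLOR_RGB2HSV);H,S,V=[hsv[...,i].astype(int) for i in range(3)]
    if n=='side': 
        print(V[146:168,246:272])
    x,y,w,h=rx;k=np.zeros(V.shape,bool);k[y:y+h,x:x+w]=1;k&=(P[...,2]>.046)&(P[...,1]<-.18)
    q=P[k];print('ring',len(q));print(q[np.argsort(q[:,1])][::max(1,len(q)//12)])
go([.42,.42,.30],45)
```

```text
(229, 229) [0.5062 0.1328 0.11  ]
(234.2, 228) [0.5088 0.1197 0.11  ]
(222, 230.2) [0.5031 0.1505 0.11  ]
ring 51
[[ 0.5153 -0.2094  0.0589]
 [ 0.5126 -0.2067  0.0598]
 [ 0.5096 -0.2064  0.0645]
 [ 0.5276 -0.2063  0.0674]
 [ 0.5436 -0.2039  0.0654]
 [ 0.5381 -0.2037  0.0676]
 [ 0.5097 -0.2013  0.0628]
 [ 0.549  -0.1988  0.0641]
 [ 0.5489 -0.1961  0.0647]
 [ 0.5078 -0.1913  0.0537]
 [ 0.5071 -0.1883  0.0613]
 [ 0.5053 -0.1835  0.0519]
 [ 0.545  -0.181   0.0516]]
[[ 65  62  58  51  38  22  20  32  46  47  32  16  23  78 143 180 189 198 209 212 212 207 203 200 198 201]
 [ 68  67  62  57  49  39  36  43  50  47  32  14  37 101 161 185 187 191 202 209 211 209 206 201 197 195]
 [ 70  68  65  61  56  53  53  55  54  43  27  11  43 118 174 192 193 193 198 202 207 207 203 198 191 187]
 [ 71  69  65  62  59  64  81  90  79  50  24  12  55 133 185 199 203 204 199 197 197 197 195 190 186 182]
 [ 70  69  69  70  82 103 134 154 141  97  47  27  75 147 190 203 207 205 195 188 185 186 189 190 188 184]
 [ 71  79  90 105 134 162 187 204 196 164 112  72 112 166 193 199 198 196 191 186 183 184 186 189 1
[... 1488 characters left out ...]
 185 187 189 189]
 [110 115 118 117 117 116 117 116 115 112 109 111 113 115 115 114 112 105 145 173 183 184 184 186 188 190]
 [119 119 118 117 115 116 117 117 117 117 118 118 118 114 115 116 117 116 108 134 168 182 183 184 187 189]]
ring 83
[[ 0.5147 -0.2097  0.0671]
 [ 0.5226 -0.2076  0.0634]
 [ 0.5361 -0.2067  0.0663]
 [ 0.5189 -0.2063  0.0669]
 [ 0.5235 -0.2059  0.0667]
 [ 0.5392 -0.2055  0.0633]
 [ 0.5308 -0.2045  0.067 ]
 [ 0.5077 -0.2037  0.0621]
 [ 0.5472 -0.1996  0.0646]
 [ 0.547  -0.1966  0.0617]
 [ 0.5473 -0.1926  0.0605]
 [ 0.5073 -0.1894  0.0592]
 [ 0.5477 -0.1848  0.0584]
 [ 0.505  -0.182   0.0529]]
off [-0.504 -0.346 -1.399] turn [ 0.     0.625 -0.002] |d| mm 305 deg 28.1 t 0.1
```

```bash
python3 -m pendant '{"offset":[[-0.07,-0.15,-0.3],[-0.15,-0.3,-0.6],[-0.22,-0.35,-0.9],[-0.22,-0.35,-0.9],[-0.22,-0.35,-0.9]],"turn":[[0,0.15,0],[0,0.35,0],[0,0.5,0],[0,0.5,0],[0,0.5,0]]}'; python3 -c "
from h import *
go([.45,.36,.30],30); go([.5,.3,.30],25)"
```

```text
clock: 0.72
position: [0.3412, 0.5031, 0.3003]
ee_rot: [0.64, 0.302, -0.303, -0.639]
ft_force: [-0.9, -0.1, -0.1]
grip_width: 1.001
off [-0.207  0.002 -0.874] turn [ 0.001  0.457 -0.002] |d| mm 180 deg 20.6 t 0.72
off [-0.28   0.003 -1.258] turn [ 0.001  0.568 -0.002] |d| mm 258 deg 25.6 t 0.72
```

```bash
python3 -m pendant '{"offset":[[-0.08,0,-0.3],[-0.15,0,-0.6],[-0.22,0,-0.9],[-0.22,0,-0.9],[-0.22,0,-0.9]],"turn":[[0,0.15,0],[0,0.3,0],[0,0.45,0],[0,0.45,0],[0,0.45,0]]}'; python3 -c "
from h import *
go([.53,.2,.30],20); go([.53,.15,.30],10)"
```

```text
clock: 1.35
position: [0.4506, 0.3567, 0.2999]
ee_rot: [0.682, 0.185, -0.187, -0.682]
ft_force: [-0.6, 0.2, 0.1]
grip_width: 1.001
off [-0.057 -0.    -0.877] turn [ 0.001  0.235 -0.003] |d| mm 176 deg 10.6 t 1.35
off [-0.184 -0.    -1.092] turn [ 0.001  0.457 -0.003] |d| mm 221 deg 20.6 t 1.35
```

```bash
python3 -m pendant '{"offset":[[-0.05,0,-0.3],[-0.1,0,-0.6],[-0.15,0,-0.9],[-0.17,0,-1],[-0.17,0,-1]],"turn":[[0,0.15,0],[0,0.3,0],[0,0.46,0],[0,0.46,0],[0,0.46,0]]}'; python3 -c "
from h import *
go([.525,-.02,.30],7)"
```

```text
clock: 1.98
position: [0.5227, 0.1681, 0.2997]
ee_rot: [0.705, 0.06, -0.062, -0.704]
ft_force: [-0.6, -1.1, 0.9]
grip_width: 1.001
off [-0.151 -0.    -0.928] turn [ 0.001  0.065 -0.003] |d| mm 188 deg 2.9 t 1.98
```

```bash
python3 -m pendant '{"offset":[[0,0,-0.3],[0,0,-0.6],[0,0,-0.9],[0,0,-0.9]],"turn":[[0,0.02,0],[0,0.05,0],[0,0.07,0],[0,0.07,0]]}'; python3 -c "
from h import *
go([.525,-.1695,.20],7)"
```

```text
clock: 2.48
position: [0.554, -0.0112, 0.2999]
ee_rot: [0.707, 0.04, -0.042, -0.705]
ft_force: [0.4, 0.8, 0.3]
grip_width: 1.004
off [-0.234  0.502 -0.768] turn [ 0.003 -0.008 -0.003] |d| mm 189 deg 0.4 t 2.48
```

```bash
python3 -m pendant '{"offset":[[-0.08,0.1,-0.26],[-0.16,0.25,-0.52],[-0.234,0.5,-0.768],[-0.234,0.5,-0.768],[-0.234,0.5,-0.768]],"turn":[[0,0,0],[0,0,0],[0,0,0],[0,0,0],[0,0,0]]}'
python3 - <<'E'
from h import *
go([.525,-.1695,.057],7)
a=[cam(n)[0] for n in('top','side')]
c=[cv2.resize(a[0][190:260,310:395],(400,330)),cv2.resize(a[1][200:280,280:380],(400,330))]
cv2.imwrite('pics/c2.png',np.hstack(c)[:,:,::-1])
E
```

```text
clock: 3.1
position: [0.5258, -0.1667, 0.2]
ee_rot: [0.706, 0.041, -0.043, -0.705]
ft_force: [0.5, -0.5, 1.1]
grip_width: 1.0
off [-0.003  0.715 -0.013] turn [ 0.002 -0.004 -0.004] |d| mm 143 deg 0.3 t 3.1
```

View pics/c2.png

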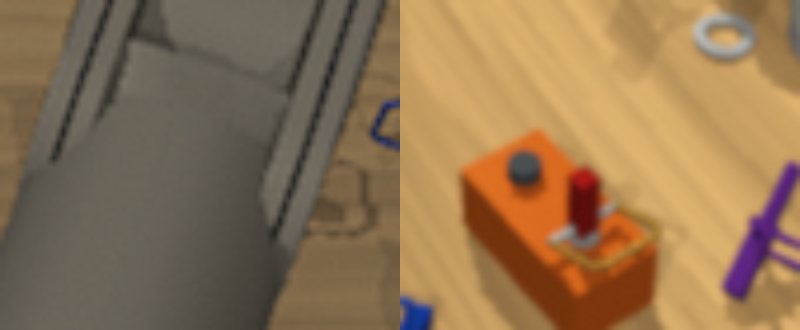

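The side crop shows the red tab untouched at about (585,200), and the gripper is above the crop. Descending to the tab.

```bash
python3 -m pendant '{"offset":[[0,0.2,-0.01],[0,0.4,-0.013],[0,0.6,-0.013],[0,0.715,-0.013],[0,0.715,-0.013]],"turn":[[0,0,0],[0,0,0],[0,0,0],[0,0,0],[0,0,0]]}'
python3 - <<'E'
from h import *
go([.525,-.1695,.057],7)
a=cam('side')[0]
cv2.imwrite('pics/c3.png',cv2.resize(a[180:290,260:400],(760,600))[:,:,::-1])
E
```

```text
clock: 3.82
position: [0.5268, -0.1673, 0.0575]
ee_rot: [0.706, 0.042, -0.044, -0.705]
ft_force: [0.2, -0.4, -0.5]
grip_width: 1.0
off [-0.01   0.002 -0.01 ] turn [ 0.001  0.001 -0.004] |d| mm 3 deg 0.2 t 3.83
```

View pics/c3.png

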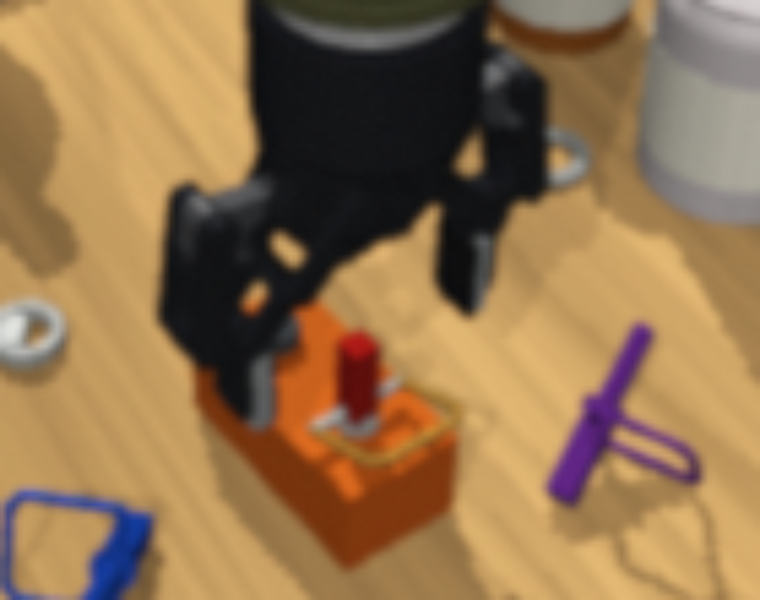

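The fingers straddle the tab, at about (258,390) and (475,280) with the tab at (360,375). Closing.

```bash
python3 -m pendant '{"offset":[[-0.005,0,-0.01],[-0.005,0,-0.01],[-0.005,0,-0.01],[-0.005,0,-0.01],[-0.005,0,-0.01],[-0.005,0,-0.01],[-0.005,0,-0.01],[-0.005,0,-0.01]],"turn":[[0,0,0],[0,0,0],[0,0,0],[0,0,0],[0,0,0],[0,0,0],[0,0,0],[0,0,0]]}' 0 60
```

```text
clock: 4.88
position: [0.5271, -0.1701, 0.059]
ee_rot: [0.706, 0.043, -0.043, -0.705]
ft_force: [-0.5, 0.2, 5.0]
grip_width: 0.123
```

```bash
python3 -m pendant '{"offset":[[0,-0.15,0],[0,-0.4,0],[0,-0.65,0],[0,-0.9,0],[0,-0.9,0]],"turn":[[0,0,0],[0,0,0],[0,0,0],[0,0,0],[0,0,0]]}'
python3 - <<'E'
from h import *
print(manip.get_obs()['position'])
go([.530,0.0,.235],7)
a=cam('side')[0]
cv2.imwrite('pics/c4.png',cv2.resize(a[130:270,250:430],(760,600))[:,:,::-1])
E
```

```text
clock: 5.5
position: [0.5286, -0.1706, 0.2423]
ee_rot: [0.707, 0.045, -0.041, -0.705]
ft_force: [-0.4, 0.2, -1.9]
grip_width: 0.125
[ 0.52855537 -0.17055019  0.24233737]
off [0.111 0.035 0.846] turn [ 0.003 -0.     0.006] |d| mm 171 deg 0.3 t 5.5
```

View pics/c4.png

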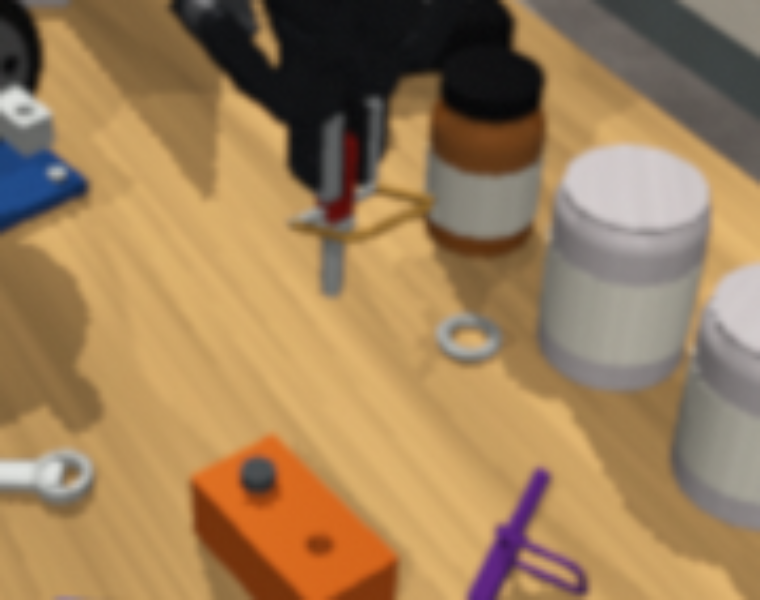

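The pin is gripped and clear, with the shank tip at about (332,290) and the ring to the right. The lean needs measuring. Now moving towards the axle.

```bash
python3 -m pendant '{"offset":[[0.03,0.035,0.25],[0.07,0.035,0.5],[0.11,0.035,0.75],[0.11,0.035,0.85],[0.11,0.035,0.85]],"turn":[[0,0,0],[0,0,0],[0,-0.04,0],[0,-0.08,0],[0,-0.08,0]]}'
python3 - <<'E'
from h import *
go([.506,0.09,.235],10.4)
E
```

```text
clock: 6.18
position: [0.5279, 0.0025, 0.2312]
ee_rot: [0.705, 0.066, -0.067, -0.703]
ft_force: [0.0, -1.1, -1.6]
grip_width: 0.125
off [-0.026 -0.02   0.45 ] turn [ 0.002  0.008 -0.001] |d| mm 90 deg 0.4 t 6.17
```

```bash
python3 -m pendant '{"offset":[[-0.01,-0.02,0.25],[-0.02,-0.02,0.45],[-0.02,-0.02,0.66],[-0.02,-0.02,0.66]],"turn":[[0,0,0],[0,0,0],[0,0.01,0],[0,0.01,0]]}'
python3 - <<'E'
from h import *
np.set_printoptions(precision=4,suppress=True,linewidth=150)
o=manip.get_obs();print(o['position'],Ro.from_quat(o['ee_rot']).as_matrix())
im,d,m=cam('side');np.savez('side1.npz',im=im,d=d);P=cloud(d,m)
hsv=cv2.cvtColor(im,cv2.COLOR_RGB2HSV);H,S,V=[hsv[...,i].astype(int) for i in range(3)]
Q=P-o['position']
near=(abs(Q[...,0])<.03)&(abs(Q[...,1])<.03)&(Q[...,2]<.02)&(Q[...,2]>-.07)
red=near&((H<4)|(H>174))&(S>120)
for a in range(-66,20,6):
    k=near&(Q[...,2]*1e3>=a)&(Q[...,2]*1e3<a+6)&((S<90)|red)&(abs(Q[...,1])<.012)
    if k.sum(): v,u=np.nonzero(k);print(a,k.sum(),u.mean(),v.mean(),np.nanmedian(P[k],0))
y,x=np.nonzero(near);y0,y1,x0,x1=y.min()-10,y.max()+35,x.min()-20,x.max()+30;print(y0,y1,x0,x1)
cv2.imwrite('pics/c5.png',cv2.resize(im[y0:y1,x0:x1],None,fx=6,fy=6,interpolation=cv2.INTER_CUBIC)[:,:,::-1])
E
```

```text
clock: 6.68
position: [0.4987, 0.1329, 0.2341]
ee_rot: [0.705, 0.064, -0.065, -0.703]
ft_force: [0.4, -1.4, -0.7]
grip_width: 0.119
[0.4987 0.1329 0.2341] [[ 0.9834 -0.002  -0.1815]
 [ 0.1815 -0.0022  0.9834]
 [-0.0023 -1.     -0.0018]]
-54 7 248.28571428571428 129.42857142857142 [0.495  0.1311 0.1846]
-48 10 248.4 127.2 [0.4965 0.1303 0.1896]
-42 11 248.0 125.0 [0.4955 0.1304 0.196 ]
-36 11 247.45454545454547 122.63636363636364 [0.4954 0.1302 0.2008]
-30 10 247.8 120.0 [0.4974 0.1303 0.2077]
-24 7 247.14285714285714 118.0 [0.4963 0.1312 0.2119]
-18 16 247.0 116.0 [0.4957 0.1265 0.2189]
-12 15 247.86666666666667 111.06666666666666 [0.5064 0.1345 0.2265]
-6 10 246.3 110.1 [0.4965 0.1288 0.2312]
0 23 246.7391304347826 107.6086956521739 [0.4986 0.1272 0.238 ]
6 40 246.925 105.3 [0.4985 0.1248 0.2434]
12 42 245.38095238095238 102.78571428571429 [0.497  0.1259 0.2491]
18 14 244.5 101.42857142857143 [0.4944 0.1254 0.2526]
89 165 216 289
```

View pics/c5.png

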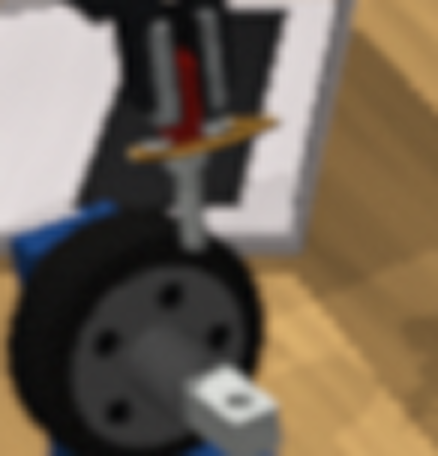

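The side crop shows the pin tip at about (248.5,130) px and the hole at about (256,155.7) px. The ring points away from the wheel. Now comparing tip, tilt and hole within this one camera.

Run:
```python
from h import *
np.set_printoptions(precision=4,suppress=True,linewidth=150)
m=manip.camera_model('side');K,R,t=[np.array(m[k]) for k in('intrinsics','R','t')]
def pr(X): c=K@(R@np.array(X)+t);return c[:2]/c[2]
for uv in((255.8,155.5),(255.3,155.3)): print('hole side',plane(*uv,.11,m))
for z in(.25,.23,.21,.19,.182):print(z,pr([.4987,.1329,z]))
z=np.load('side1.npz');im=z['im'];g=cv2.cvtColor(im,cv2.COLOR_RGB2GRAY)
print(g[117:134,240:258])
print(im[117:134:2,240:258,0]-im[117:134:2,240:258,2].astype(int))
mt=manip.camera_model('top');zt=np.load('top0.npz')
for uv in((229,229),(229.5,229)):print('hole top',plane(*uv,.11,mt))
# upsampled bar top in side for hole centre
b=cv2.resize(g[146:165,246:266],None,fx=8,fy=8,interpolation=cv2.INTER_CUBIC)
k=(b<185).astype(np.uint8);c,h=cv2.findContours(k,cv2.RETR_CCOMP,cv2.CHAIN_APPROX_NONE)
for q in c:
    a=cv2.contourArea(q)
    if 300<a<6000: mo=cv2.moments(q);print(a/64,246+(mo['m10']/mo['m00']+.5)/8-.5,146+(mo['m01']/mo['m00']+.5)/8-.5,cv2.boundingRect(q))
```

```text
hole side [0.5072 0.1353 0.11  ]
hole side [0.5065 0.1367 0.11  ]
0.25 [245.6921 100.9868]
0.23 [246.8074 109.7477]
0.21 [247.8876 118.2318]
0.19 [248.9341 126.452 ]
0.182 [249.3437 129.669 ]
[[ 34  34  38  52  77  96 106 103  90  67  43  35  33  34  33  34  74 155]
 [ 36  35  34  38  55  80 100 102  88  64  41  34  34  34  33  39  85 163]
 [ 36  36  34  37  46  74  97 102  90  67  41  33  34  33  32  44  99 164]
 [ 36  36  35  36  45  74  98 103  92  68  41  32  32  32  30  55 123 179]
 [ 36  36  36  34  45  77 105 109  97  69  42  32  31  30  31  66 140 191]
 [ 34  34  33  32  47  81 108 111 100  76  53  50  50  48  53  87 153 195]
 [ 28  27  28  39  67  97 112 112 103  94 104 118 121 122 122 138 174 197]
 [ 22  21  24  44  81 105 113 112 108 121 158 186 192 192 191 191 196 201]
 [ 19  20  18  27  46  71  94 109 108 123 168 199 205 204 203 201 202 202]
 [ 21  20  20  20  24  47  85 107 107 112 149 186 198 198 198 197 197 197]
 [ 22  20  19  18  20  41  80 107 106  98 112 146 169 176 177 176 177 177]
 [ 18  18  16  15  16  32  74 104 105  88  70  77 105 125 133 138 140 138]
 [ 14  1
[... 375 characters left out ...]
 -2 -1  0  0  1  1  1  0  1 -1 -1 -1  0  0  2  7]
 [ 0 -1 -1  0 -1  1  0  1  1  1  0  1  0 -1 -1  1  5  7]
 [-1  0  0 -1  0  1  2  2  2  1  0 -1 -1 -1  0  3  6  7]
 [ 0  0  0  0  2  2  1  0  2  3  3  5  5  4  5  5  6  7]
 [ 2  1  1  2  3  2  1  2  1  3  6  7  7  8  7  7  7  6]
 [ 1  2  1  2  1  0  1  1  1  3  4  6  6  7  7  7  7  7]
 [ 1  1  2  0  1  1  0  1  1  1  1  1  2  4  3  4  5  6]
 [ 1  1  1  1  2  2  1  1  0  1  2  2  1  1  1  5 15 28]
 [ 1  0  1  0  0  1  2  0  2  1  2  0  0  1  0  3 18 44]]
hole top [0.5062 0.1328 0.11  ]
hole top [0.5062 0.1316 0.11  ]
11.03125 255.34708451369215 155.35100920679886 (60, 67, 38, 24)
58.6953125 254.67034085363147 154.5329068503483 (26, 38, 100, 66)
```

```bash
python3 -c "
from h import *
go([.508,.133,.175],10.4)"
```

```text
off [0.046 0.296 0.004] turn [ 0.003 -0.002 -0.003] |d| mm 60 deg 0.2 t 6.72
```

```bash
python3 -m pendant '{"offset":[[0.046,0.1,-0.007],[0.046,0.2,-0.007],[0.046,0.295,-0.007],[0.046,0.295,-0.007]],"turn":[[0,0,0],[0,0,0],[0,0,0],[0,0,0]]}'
python3 - <<'E'
from h import *
np.set_printoptions(precision=4,suppress=True,linewidth=150)
o=manip.get_obs();print(o['position'])
m=manip.camera_model('side');K,R,t=[np.array(m[k]) for k in('intrinsics','R','t')]
def pr(X): c=K@(R@np.array(X)+t);return c[:2]/c[2]
p=o['position'].copy()
for dz in(.053,.045,.035):print(pr(p-[0,0,dz]))
ims=[cam('side')[0].astype(float) for _ in range(3)];im=np.mean(ims,0).astype(np.uint8)
g=cv2.cvtColor(im,cv2.COLOR_RGB2GRAY);print(g[140:162,246:270])
cv2.imwrite('pics/c6.png',cv2.resize(im[110:175,225:290],None,fx=9,fy=9,interpolation=cv2.INTER_CUBIC)[:,:,::-1])
E
```

```text
clock: 7.22
position: [0.5081, 0.128, 0.1739]
ee_rot: [0.706, 0.061, -0.064, -0.703]
ft_force: [0.0, 0.3, -1.4]
grip_width: 0.121
[0.5081 0.128  0.1739]
[256.852 152.962]
[256.5057 150.0301]
[256.067 146.316]
[[ 56  59  60  61  63  70  81  92 101  98  86  61  38  63 121 157 161 159 160 165 172 176 173 155]
 [ 55  53  54  54  56  60  72  89 101  99  78  46  21  55 121 164 172 172 169 169 172 176 177 166]
 [ 54  54  54  54  52  51  59  81  98  98  77  41  18  56 127 172 180 178 174 171 170 172 175 175]
 [ 54  53  53  53  46  36  43  74  97  99  80  46  19  55 126 171 181 181 177 173 170 169 170 174]
 [ 57  53  52  49  38  21  34  74 102 103  85  53  22  52 121 165 177 180 181 177 172 169 168 169]
 [ 62  57  54  48  33  15  31  75 105 107  90  58  24  51 114 156 169 175 181 180 175 172 168 168]
 [ 66  63  59  52  38  22  34  75 107 110  95  62  30  62 119 152 159 167 177 180 179 175 172 168]
 [ 69  67  64  58  49  39  44  77 106 111  97  65  40  83 135 154 157 161 170 176 179 178 174 169]
 [ 71  69  67  63  57  53  59  82 105 111  99  66  47  96 145 160 161 163 166 171 174 175 172 167]

[... 587 characters left out ...]
5 152]
 [ 75  95 118 154 190 210 214 188 144 129 135 157 191 210 203 184 168 160 160 162 162 160 157 153]
 [ 71  89  99 114 144 180 202 189 156 144 150 170 198 210 202 186 167 161 159 160 160 159 158 156]
 [ 69  87  97 100 108 134 172 194 196 194 194 196 196 183 162 146 146 158 160 159 158 158 158 158]
 [ 66  86  97  99  99 105 128 161 187 196 191 176 153 131 114 111 133 156 161 160 159 158 158 158]
 [ 60  76  92  99 100  99 103 116 137 145 134 120 109 101  98 103 126 151 161 161 160 158 158 158]
 [ 51  55  71  90  99 100  99 100 104 106 102 100 100 100 100 103 121 145 157 160 160 159 159 158]
 [ 37  29  39  65  89  98 100  99  99 100 102 102 102 102 102 104 118 140 153 157 158 159 159 157]]
```

View pics/c6.png

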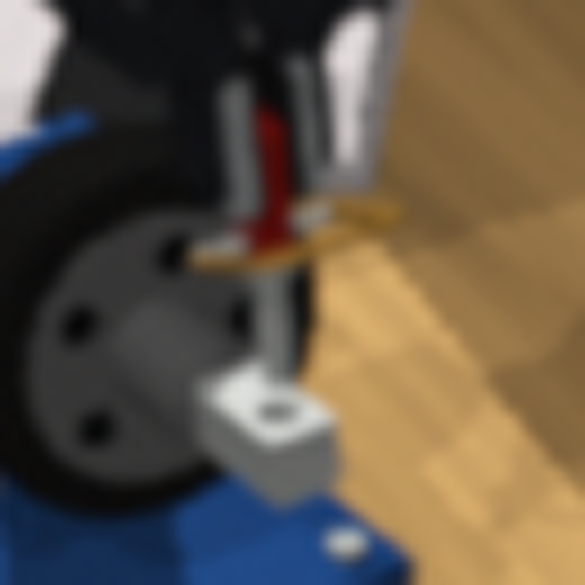

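Run:
```python
from h import *
np.set_printoptions(precision=4,suppress=True,linewidth=150)
o=manip.get_obs();print(o['position'])
m=manip.camera_model('side');Ps=[]
for _ in range(4): im,d,_m=cam('side');Ps.append(cloud(d,m))
P=np.nanmean(Ps,0);print(manip.get_obs()['position'])
print('shank (rows 140-150, cols 252-257)');
for r in range(141,153): print(r,P[r,253:257].reshape(-1,3)[:, :].round(4).tolist())
b=np.zeros(P.shape[:2],bool);b[148:164,246:264]=1;b&=abs(P[...,2]-.11)<.002
q=P[b];print(b.sum(),q.min(0),q.max(0),cv2.minAreaRect((q[:,:2]*1000).astype(np.float32)))
```

```text
[0.5091 0.1297 0.176 ]
[0.5088 0.1307 0.1759]
shank (rows 140-150, cols 252-257)
141 [[0.5029, 0.1298, 0.1534], [0.505, 0.1288, 0.1534], [0.5066, 0.1268, 0.154], [0.5091, 0.1269, 0.1532]]
142 [[0.5029, 0.1306, 0.1504], [0.5044, 0.1279, 0.1514], [0.5064, 0.1269, 0.1513], [0.5091, 0.1279, 0.1501]]
143 [[0.514, 0.166, 0.126], [0.5044, 0.1289, 0.1482], [0.5062, 0.127, 0.1487], [0.5083, 0.1263, 0.1485]]
144 [[0.5241, 0.1984, 0.1032], [0.504, 0.1287, 0.1458], [0.5055, 0.126, 0.1468], [0.5081, 0.1265, 0.1458]]
145 [[0.5241, 0.1996, 0.0997], [0.5038, 0.1287, 0.1433], [0.5061, 0.1285, 0.1427], [0.5077, 0.1263, 0.1434]]
146 [[0.5235, 0.1987, 0.0975], [0.5035, 0.1289, 0.1405], [0.5053, 0.1269, 0.1411], [0.5078, 0.1273, 0.1402]]
147 [[0.5229, 0.1976, 0.0953], [0.5035, 0.1297, 0.1375], [0.5056, 0.1288, 0.1373], [0.5072, 0.1264, 0.1381]]
148 [[0.5231, 0.1994, 0.0913], [0.5032, 0.1296, 0.1349], [0.5046, 0.1265, 0.1362], [0.5072, 0.1272, 0.1351]]
149 [[0.5109, 0.1622, 0.1122], [0.5033, 0.1308, 0.1315], [0.5049, 0.1284, 0.1324], [0.5067, 0.1265, 0.1329]]
150 [[0.5102, 0.1609, 0.1103], [0.5031, 0.1311, 0.1287], [0.5047, 0.1286, 0.1297], [0.5066, 0.1271, 0.1299]]
151 [[0.5085, 0.1565, 0.1104], [0.5102, 0.1541, 0.1112], [0.5045, 0.1289, 0.1268], [0.506, 0.1261, 0.1279]]
152 [[0.5065, 0.1514, 0.111], [0.5087, 0.1504, 0.1109], [0.5103, 0.1476, 0.112], [0.5111, 0.1428, 0.1144]]
83 [0.4909 0.1188 0.1081] [0.5185 0.1609 0.112 ] ((505.4696044921875, 139.9261932373047), (21.075536727905273, 40.63246536254883), 11.985978126525879)
```

```bash
python3 -m pendant '{"offset":[[-0.004,0.03,0.013],[-0.004,0.06,0.013],[-0.004,0.06,0.013],[-0.004,0.06,0.013],[-0.004,0.06,0.013]],"turn":[[0,0,0],[0,0,0],[0,0,0],[0,0,0],[0,0,0]]}'
python3 - <<'E'
from h import *
np.set_printoptions(precision=4,suppress=True,linewidth=150)
for _ in range(2):
    im,d,_m=cam('side');print(manip.get_obs()['position'])
o=manip.get_obs();print(o['ft_force'])
go([.5075,.1332,.158],10.4)
cv2.imwrite('pics/c7.png',cv2.resize(im[125:170,230:280],None,fx=12,fy=12,interpolation=cv2.INTER_CUBIC)[:,:,::-1])
E
```

```text
clock: 8.2
position: [0.5076, 0.1331, 0.164]
ee_rot: [0.705, 0.063, -0.064, -0.703]
ft_force: [0.6, -1.1, -1.3]
grip_width: 0.122
[0.5076 0.1331 0.164 ]
[0.5076 0.1331 0.164 ]
[ 0.0999  0.2118 -1.2892]
off [-0.     0.03   0.001] turn [ 0.003 -0.002 -0.001] |d| mm 6 deg 0.2 t 8.3
```

View pics/c7.png

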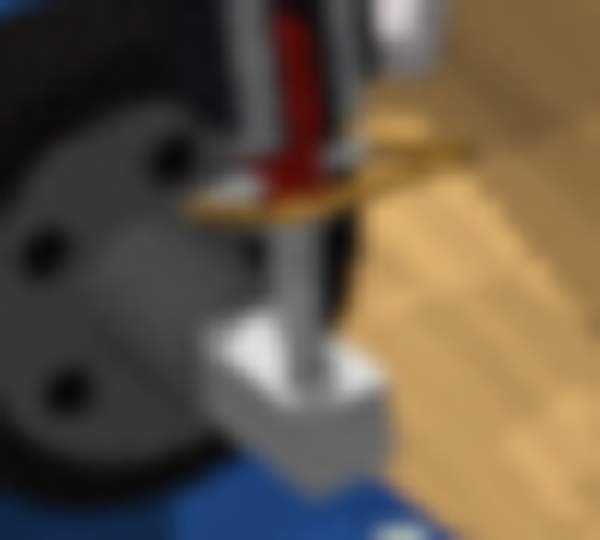

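The pin covers the hole in this view, with its lower end at about (255.7,155–157) px. I'll check the pixel values rather than another picture.

Run:
```python
from h import *
np.set_printoptions(precision=4,suppress=True,linewidth=150)
im,d,m=cam('side');g=cv2.cvtColor(im,cv2.COLOR_RGB2GRAY);print(g[146:162,248:264])
P=cloud(d,m)
for r in range(146,160): print(r,P[r,254:258].round(4).tolist())
```

```text
[[ 59  52  37  34  67  95 100  91  65  26  21  64 120 152 159 167]
 [ 64  58  49  47  72  98 102  91  66  28  31  84 135 156 158 161]
 [ 67  63  57  57  78  99 108  96  68  29  36  97 146 161 162 163]
 [ 68  63  61  68  86 104 111 103  74  34  46 110 155 168 172 172]
 [ 70  73  85 102 114 119 115 104  76  42  64 122 160 172 175 173]
 [ 92 110 137 160 158 137 117 105  80  58  93 140 162 167 168 165]
 [125 152 189 206 192 153 118 106  92  92 127 155 162 161 162 163]
 [146 184 213 220 206 167 123 107 107 131 163 172 167 161 161 163]
 [148 187 213 220 214 180 127 106 111 148 186 195 184 169 161 161]
 [119 154 190 211 214 183 125 102 103 139 190 212 205 185 168 161]
 [100 114 144 181 201 180 128 105 107 137 185 209 203 186 168 161]
 [ 98 100 108 135 168 171 142 122 120 137 169 179 162 146 147 158]
 [ 98 100  99 105 127 147 143 126 121 128 138 130 114 112 133 156]
 [ 92  99 101 100 103 111 116 112 109 108 107 102  98 103 126 152]
 [ 72  90  99 101  99 101 101 103 102 101 101 101 101 103 122 145]
 [ 39  64  88  99 101 100 101 101 102 102 103 103 102 105 118 141]]
146 [[0.5042, 0.131, 0.1393
[... 779 characters left out ...]
 [0.5061, 0.1283, 0.1212], [0.5091, 0.1301, 0.1192]]
154 [[0.5026, 0.1332, 0.1168], [0.5047, 0.1324, 0.1166], [0.5068, 0.1313, 0.1165], [0.5087, 0.1298, 0.1168]]
155 [[0.5025, 0.1341, 0.1135], [0.5037, 0.13, 0.1155], [0.5058, 0.1292, 0.1153], [0.5093, 0.1323, 0.1125]]
156 [[0.5035, 0.138, 0.1082], [0.5056, 0.1368, 0.1083], [0.5082, 0.1374, 0.1071], [0.5109, 0.1382, 0.1058]]
157 [[0.4998, 0.1274, 0.1126], [0.5024, 0.1278, 0.1116], [0.5046, 0.1273, 0.1111], [0.5062, 0.1249, 0.112]]
158 [[0.4983, 0.1237, 0.1124], [0.5006, 0.1233, 0.1119], [0.5031, 0.1235, 0.111], [0.5045, 0.1204, 0.1124]]
159 [[0.4984, 0.1248, 0.109], [0.4991, 0.1195, 0.1118], [0.5011, 0.1183, 0.1118], [0.5033, 0.1176, 0.1115]]
```

```bash
python3 -m pendant '{"offset":[[0,0.01,0],[0,0.02,0],[0,0.03,0],[0,0.03,0],[0,0.03,0]],"turn":[[0,0,0],[0,0,0],[0,0,0],[0,0,0],[0,0,0]]}'; python3 -c "
from h import *
go([.5075,.1332,.158],10.4)"
```

```text
clock: 8.98
position: [0.5076, 0.1331, 0.158]
ee_rot: [0.705, 0.063, -0.064, -0.703]
ft_force: [-0.5, -0.3, -2.1]
grip_width: 0.12
off [-0.    -0.     0.001] turn [ 0.003 -0.002 -0.001] |d| mm 0 deg 0.2 t 8.97
```

```bash
python3 -m pendant '{"offset":[[0,0.01,0],[0,0.02,0],[0,0.02,0]],"turn":[[0,0,0],[0,0,0],[0,0,0]]}'; python3 -m pendant '{"offset":[[0,0.01,0],[0,0.02,0],[0,0.02,0]],"turn":[[0,0,0],[0,0,0],[0,0,0]]}'
```

```text
clock: 9.35
position: [0.5075, 0.1331, 0.1538]
ee_rot: [0.705, 0.063, -0.064, -0.703]
ft_force: [-0.2, 0.1, -1.0]
grip_width: 0.121
clock: 9.72
position: [0.5077, 0.1333, 0.1499]
ee_rot: [0.705, 0.063, -0.064, -0.703]
ft_force: [-0.1, 2.1, 0.0]
grip_width: 0.123
```

The tip is in the hole, with no resistance. Continuing down in small steps.

```bash
python3 -m pendant '{"offset":[[0,0.01,0],[0,0.02,0],[0,0.02,0]],"turn":[[0,0,0],[0,0,0],[0,0,0]]}'; python3 -m pendant '{"offset":[[0,0.01,0],[0,0.02,0],[0,0.02,0]],"turn":[[0,0,0],[0,0,0],[0,0,0]]}'
```

```text
clock: 10.1
position: [0.5078, 0.1334, 0.1457]
ee_rot: [0.705, 0.063, -0.064, -0.703]
ft_force: [1.3, 2.0, -1.5]
grip_width: 0.122
clock: 10.48
position: [0.5078, 0.1334, 0.1415]
ee_rot: [0.705, 0.063, -0.064, -0.703]
ft_force: [1.5, 1.9, -0.3]
grip_width: 0.123
```

```bash
python3 -m pendant '{"offset":[[0.001,0.01,0.001],[0.001,0.02,0.001],[0.001,0.02,0.001]],"turn":[[0,0,0],[0,0,0],[0,0,0]]}'; python3 -m pendant '{"offset":[[0,0.01,0],[0,0.02,0],[0,0.02,0]],"turn":[[0,0,0],[0,0,0],[0,0,0]]}'
```

```text
clock: 10.85
position: [0.5079, 0.1335, 0.1372]
ee_rot: [0.705, 0.063, -0.064, -0.703]
ft_force: [0.6, 1.2, -0.9]
grip_width: 0.124
clock: 11.22
position: [0.5078, 0.1334, 0.133]
ee_rot: [0.705, 0.063, -0.064, -0.703]
ft_force: [1.9, 1.4, -0.8]
grip_width: 0.122
```

```bash
python3 -m pendant '{"offset":[[0,0.01,0],[0,0.01,0],[0,0.01,0]],"turn":[[0,0,0],[0,0,0],[0,0,0]]}'; python3 -m pendant '{"offset":[[0,0.008,0],[0,0.008,0],[0,0.008,0]],"turn":[[0,0,0],[0,0,0],[0,0,0]]}'
```

```text
clock: 11.6
position: [0.5077, 0.1335, 0.1307]
ee_rot: [0.705, 0.063, -0.064, -0.703]
ft_force: [1.8, 1.2, -2.9]
grip_width: 0.127
clock: 11.98
position: [0.5078, 0.1335, 0.1291]
ee_rot: [0.705, 0.063, -0.064, -0.703]
ft_force: [1.2, 0.9, 0.7]
grip_width: 0.122
```

```bash
python3 -m pendant '{"offset":[[0,0.008,0],[0,0.008,0],[0,0.008,0]],"turn":[[0,0,0],[0,0,0],[0,0,0]]}'
python3 - <<'E'
from h import *
im,d,m=cam('side');print(manip.get_obs()['ft_force'],manip.get_obs()['position'])
cv2.imwrite('pics/c8.png',cv2.resize(im[115:180,225:290],None,fx=9,fy=9,interpolation=cv2.INTER_CUBIC)[:,:,::-1])
E
```

```text
clock: 12.35
position: [0.508, 0.1336, 0.1289]
ee_rot: [0.705, 0.063, -0.064, -0.704]
ft_force: [-3.9, 0.8, 16.4]
grip_width: 0.123
[-5.96092977 -0.51256969 15.77859163] [0.507994   0.13357639 0.12887011]
```

View pics/c8.png

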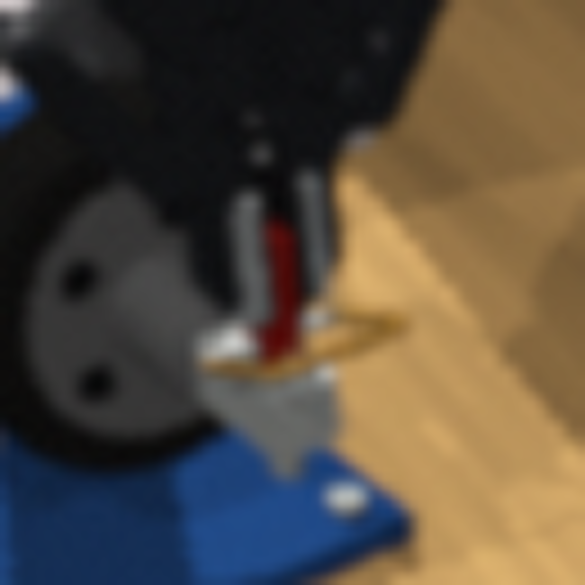

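Contact is 16 N at z 0.129, which matches the pick (0.059 with the shoulder on the 0.040 rack, plus 0.070). The pin's point shows under the bar at about (257,167) px. Now releasing and backing off.

```bash
python3 -m pendant '{"offset":[[0,0,0],[0,0,0],[0,0,0],[0,0,0],[0,-0.1,0],[0,-0.3,0],[0,-0.5,0],[0,-0.5,0]],"turn":[[0,0,0],[0,0,0],[0,0,0],[0,0,0],[0,0,0],[0,0,0],[0,0,0],[0,0,0]]}' 60
python3 - <<'E'
from h import *
np.set_printoptions(precision=4,suppress=True,linewidth=150)
m=manip.camera_model('side');P=[];
for _ in range(3): im,d,_m=cam('side');P.append(cloud(d,m))
P=np.nanmean(P,0)
hsv=cv2.cvtColor(im,cv2.COLOR_RGB2HSV);H,S,V=[hsv[...,i].astype(int) for i in range(3)]
near=(abs(P[...,0]-.508)<.05)&(abs(P[...,1]-.12)<.06)
red=near&((H<5)|(H>172))&(S>120)&(P[...,2]>.1);q=P[red];v,u=np.nonzero(red)
print('red',red.sum(),q.min(0),q.max(0),u.min(),u.max(),v.min(),v.max())
K,R,t=[np.array(m[k]) for k in('intrinsics','R','t')]
def pr(X): c=K@(R@np.array(X)+t);return c[:2]/c[2]
print('tabtop .150',pr([.508,.1335,.150]),'tip .076',pr([.508,.1335,.076]))
for z0 in (.076,):
  k=near&(P[...,2]<.088)&(P[...,2]>.06)&(S<90)&(abs(P[...,1]-.133)<.012);print('under',k.sum(),P[k].min(0),P[k].max(0)) if k.any() else 0
br=near&(H>12)&(H<32)&(S>80)&(P[...,2]>.1)&(P[...,2]<.16);q=P[br];q=q[np.argsort(q[:,1])];print('ring',len(q));print(q[::max(1,len(q)//12)])
print(manip.get_obs()['position'],manip.get_obs()['grip_width'])
cv2.imwrite('pics/c9.png',cv2.resize(im[115:180,225:290],None,fx=9,fy=9,interpolation=cv2.INTER_CUBIC)[:,:,::-1])
E
```

```text
clock: 13.4
position: [0.5095, 0.1341, 0.2318]
ee_rot: [-0.704, -0.065, 0.062, 0.704]
ft_force: [0.4, 0.8, -0.1]
grip_width: 0.597
red 81 [0.5002 0.1272 0.113 ] [0.5123 0.1718 0.1519] 251 257 140 153
tabtop .150 [254.6451 141.0336] tip .076 [257.8313 167.6532]
under 5 [0.5022 0.1301 0.081 ] [0.5079 0.136  0.0836]
ring 61
[[0.4941 0.0941 0.1359]
 [0.507  0.0962 0.1362]
 [0.5146 0.0971 0.136 ]
 [0.5199 0.0978 0.1367]
 [0.4911 0.0992 0.134 ]
 [0.5319 0.1032 0.1355]
 [0.4909 0.1125 0.1292]
 [0.4884 0.1196 0.126 ]
 [0.5177 0.1234 0.1065]
 [0.5107 0.1284 0.117 ]
 [0.5034 0.1291 0.116 ]
 [0.4994 0.1319 0.1157]
 [0.5248 0.1368 0.1219]]
[0.5075 0.1337 0.2279] 0.5993076394293262
```

View pics/c9.png

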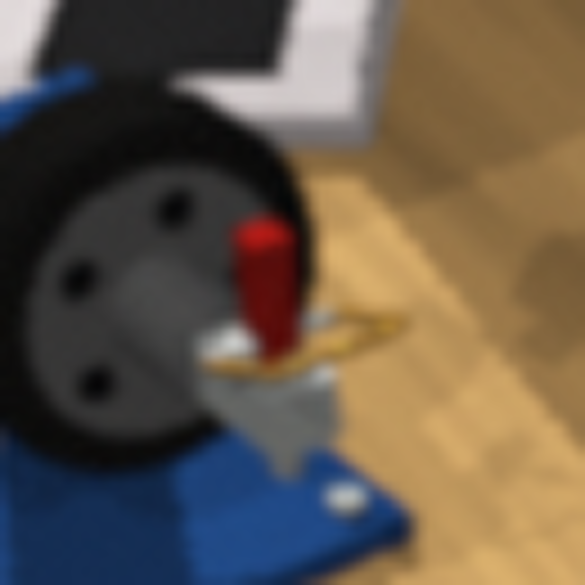

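The tab top reads z 0.150 and the shank shows below the bar, so the pin is home. The ring is at about −0.47 rad. For the ring, I'll straddle the bar with the fingers about 30 mm apart, press both legs down, then move in towards the wheel.

```bash
python3 -c "
from h import *
go([.5129,.107,.19],10.4)"
```

```text
off [ 0.003  0.19  -0.136] turn [ 0.003 -0.002 -0.002] |d| mm 47 deg 0.2 t 13.55
```

```bash
python3 -m pendant '{"offset":[[0.003,0,-0.06],[0.003,0,-0.136],[0.003,0.1,-0.136],[0.003,0.19,-0.136],[0.003,0.19,-0.136],[0.003,0.19,-0.136]],"turn":[[0,0,0],[0,0,0],[0,0,0],[0,0,0],[0,0,0],[0,0,0]]}' 35; python3 -c "
from h import *
go([.5129,.107,.145],10.4)
go([.5129,.107,.09],10.4)"
```

```text
clock: 14.3
position: [0.5131, 0.1068, 0.1903]
ee_rot: [0.705, 0.063, -0.064, -0.703]
ft_force: [0.8, -0.2, 0.8]
grip_width: 0.348
off [-0.     0.226  0.001] turn [ 0.003 -0.002 -0.002] |d| mm 45 deg 0.2 t 14.3
off [-0.     0.501  0.002] turn [ 0.003 -0.002 -0.002] |d| mm 100 deg 0.2 t 14.3
```

```bash
python3 -m pendant '{"offset":[[0,0.1,0],[0,0.2,0],[0,0.25,0],[0,0.3,0],[0,0.325,0],[0,0.325,0]],"turn":[[0,0,0],[0,0,0],[0,0,0],[0,0,0],[0,0,0],[0,0,0]]}'
```

```text
clock: 15.05
position: [0.5131, 0.1067, 0.1253]
ee_rot: [0.705, 0.063, -0.064, -0.703]
ft_force: [1.2, -0.2, 0.4]
grip_width: 0.351
```

```bash
python3 -m pendant '{"offset":[[0,0.04,0],[0,0.08,0],[0,0.12,0],[0,0.12,0]],"turn":[[0,0,0],[0,0,0],[0,0,0],[0,0,0]]}'
python3 - <<'E'
from h import *
im=cam('side')[0]
cv2.imwrite('pics/c10.png',cv2.resize(im[115:180,225:290],None,fx=9,fy=9,interpolation=cv2.INTER_CUBIC)[:,:,::-1])
E
```

```text
clock: 15.55
position: [0.5125, 0.1064, 0.1004]
ee_rot: [0.705, 0.063, -0.064, -0.703]
ft_force: [-0.1, -0.8, -0.7]
grip_width: 0.354
```

View pics/c10.png

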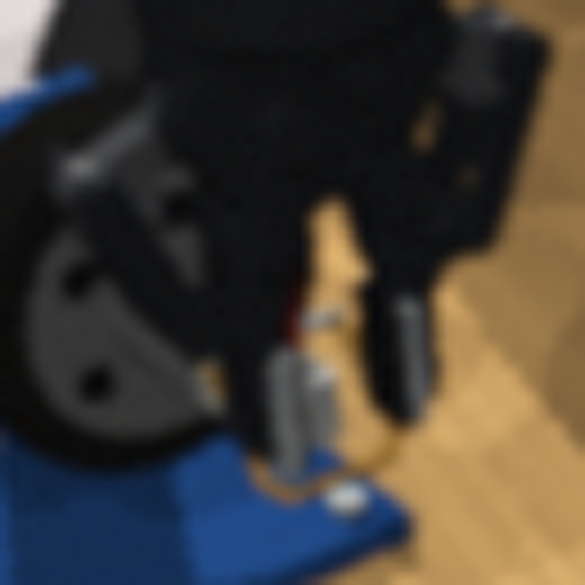

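The fingers straddle the bar, the ring is pressed down and the bow is visible below the tips, from about (285,495) to (390,455). Continuing down, then inwards.

```bash
python3 -m pendant '{"offset":[[0,0.03,0],[0,0.05,0],[0,0.05,0.015],[0,0.05,0.03],[0,0.05,0.03]],"turn":[[0,0,0],[0,0,0],[0,0,0],[0,0,0],[0,0,0]]}'
```

```text
clock: 16.23
position: [0.5114, 0.1127, 0.0908]
ee_rot: [0.705, 0.063, -0.065, -0.703]
ft_force: [1.0, -0.7, -0.9]
grip_width: 0.348
```

```bash
python3 -m pendant '{"offset":[[0,0,0.01],[0,0,0.015],[0,0,0.015]],"turn":[[0,0,0],[0,0,0],[0,0,0]]}'; python3 -c "
from h import *
o=manip.get_obs();p=o['position'];print('X mm',1e3*np.dot(p[:2]-[.508,.1335],[.18,-.983]),o['ft_force'])"
```

```text
clock: 16.6
position: [0.5109, 0.1157, 0.0908]
ee_rot: [0.705, 0.063, -0.065, -0.703]
ft_force: [0.2, -2.3, -1.2]
grip_width: 0.346
X mm 17.982643711236467 [ 0.17089207 -2.26162729 -1.15314867]
```

```bash
python3 -m pendant '{"offset":[[0,0,0.006],[0,0,0.006],[0,0,0.006]],"turn":[[0,0,0],[0,0,0],[0,0,0]]}'; python3 -m pendant '{"offset":[[0,0,0.005],[0,0,0.005],[0,0,0.005]],"turn":[[0,0,0],[0,0,0],[0,0,0]]}'
```

```text
clock: 16.98
position: [0.5107, 0.117, 0.0908]
ee_rot: [0.705, 0.063, -0.065, -0.703]
ft_force: [0.7, -0.7, -1.2]
grip_width: 0.353
clock: 17.35
position: [0.5105, 0.118, 0.0908]
ee_rot: [0.705, 0.063, -0.065, -0.703]
ft_force: [-1.0, -1.9, -0.8]
grip_width: 0.356
```

```bash
python3 -m pendant '{"offset":[[0,0,0.005],[0,0,0.005],[0,0,0.005]],"turn":[[0,0,0],[0,0,0],[0,0,0]]}'; python3 -m pendant '{"offset":[[0,0,0.005],[0,0,0.005],[0,0,0.005]],"turn":[[0,0,0],[0,0,0],[0,0,0]]}'
python3 - <<'E'
from h import *
im=cam('side')[0]
cv2.imwrite('pics/c11.png',cv2.resize(im[115:180,225:290],None,fx=9,fy=9,interpolation=cv2.INTER_CUBIC)[:,:,::-1])
E
```

```text
clock: 17.73
position: [0.5103, 0.1188, 0.0907]
ee_rot: [0.705, 0.063, -0.065, -0.703]
ft_force: [0.4, -2.6, -1.7]
grip_width: 0.347
clock: 18.1
position: [0.5103, 0.119, 0.0907]
ee_rot: [0.706, 0.063, -0.064, -0.703]
ft_force: [1.3, -6.3, -0.4]
grip_width: 0.349
```

The force rose to 6 N, so the ring is at its stop. Backing out along the axle, then up, and measuring.

```bash
python3 -m pendant '{"offset":[[0,0,-0.1],[0,0,-0.25],[0,0,-0.35],[0,-0.25,-0.35],[0,-0.5,-0.35],[0,-0.8,-0.35],[0,-0.8,-0.35],[0,-0.8,-0.35]],"turn":[[0,0,0],[0,0,0],[0,0,0],[0,0,0],[0,0,0],[0,0,0],[0,0,0],[0,0,0]]}'
python3 - <<'E'
from h import *
np.set_printoptions(precision=4,suppress=True,linewidth=150)
for n in('side','top'):
    m=manip.camera_model(n);Ps=[]
    for _ in range(3): im,d,_m=cam(n);Ps.append(cloud(d,m))
    P=np.nanmean(Ps,0)
    hsv=cv2.cvtColor(im,cv2.COLOR_RGB2HSV);H,S,V=[hsv[...,i].astype(int) for i in range(3)]
    near=(abs(P[...,0]-.508)<.04)&(abs(P[...,1]-.125)<.04)
    br=near&(H>12)&(H<32)&(S>80)&(P[...,2]>.05)&(P[...,2]<.16);q=P[br];q=q[np.argsort(q[:,2])]
    print(n,'ring',len(q));print(q[::max(1,len(q)//14)])
    red=near&((H<5)|(H>172))&(S>120)&(P[...,2]>.1);q=P[red];print('red',len(q),q.max(0),np.median(q,0)) if len(q) else 0
    if n=='side':
        K,R,t=[np.array(m[k]) for k in('intrinsics','R','t')]
        for th in(1.0,1.2,1.44):
            X=np.array([.508,.1335,.118]);a=np.array([.18,-.983,0]);b=X+a*.04*np.cos(th)-[0,0,.04*np.sin(th)]
            c=K@(R@b+t);print(th,c[:2]/c[2],b)
        v,u=np.nonzero(br);print(u.min(),u.max(),v.min(),v.max());k=v>=v.max()-2;print(list(zip(u[k],v[k])))
E
```

```text
clock: 19.15
position: [0.5229, 0.0514, 0.2507]
ee_rot: [0.705, 0.063, -0.065, -0.703]
ft_force: [0.5, -0.5, -0.4]
grip_width: 0.352
side ring 66
[[0.524  0.1324 0.0792]
 [0.519  0.1327 0.0807]
 [0.4972 0.1299 0.0807]
 [0.4931 0.1258 0.0817]
 [0.5078 0.1301 0.0829]
 [0.5256 0.1348 0.086 ]
 [0.4867 0.1263 0.0892]
 [0.4915 0.1581 0.0919]
 [0.5189 0.1228 0.0952]
 [0.5261 0.1331 0.0984]
 [0.5242 0.1342 0.1012]
 [0.5253 0.1359 0.1055]
 [0.5281 0.1358 0.1075]
 [0.5255 0.1348 0.1117]
 [0.4885 0.1298 0.1147]
 [0.4866 0.1301 0.1179]
 [0.5253 0.1382 0.121 ]]
red 83 [0.5125 0.1393 0.1517] [0.5044 0.1291 0.1391]
1.0 [262.3772 168.7777] [0.5119 0.1123 0.0843]
1.2 [260.8941 168.7042] [0.5106 0.1193 0.0807]
1.44 [258.8988 167.8082] [0.5089 0.1284 0.0783]
247 265 149 169
[(np.int64(250), np.int64(167)), (np.int64(256), np.int64(167)), (np.int64(257), np.int64(167)), (np.int64(258), np.int64(167)), (np.int64(259), np.int64(167)), (np.int64(250), np.int64(168)), (np.int64(254), np.int64(168)), (np.int64(255), np.int64(168)), (np.int64(256), np.int64(168)), (np.int64(252), np.int64(169)), (np.int64(253), np.int64(169))]
top ring 0
[]
```

The bow lies at about (0.508, 0.130, 0.081), under the axle and against the point. That is about 1.4 rad, the tab is still at full depth, and the robot is clear. Handing in.

```bash
python3 -c "
from h import *
o=manip.get_obs();print(o['clock'],np.abs(o['joint_velocities']).max(),o['ft_force']);print(manip.hand_in())"
```

```text
19.45 0.0062009505240853 [-0.92835449  0.39721932 -0.18715074]
the job is handed in; nothing more can be done
None
```

The red linchpin is fully home in the axle's hole and its ring is closed under the free end. I handed the job in at 19.5 s; the hand-in gives no verdict.

- **Pin:** I took it from the rack and found the hole without contact. It slid in with almost no force, then stopped at 16 N when the shoulder met the bar. The force was only read between small steps, and I never saw the spring catch's 4–12 N as a separate reading. After letting go, the tab top was at about 0.150–0.152 m (0.150 expected) and the point showed below the bar.
- **Ring:** I pressed both legs down with the fingers straddling the bar, then pushed them in towards the wheel until the force reached 6 N at the stop. The last side-camera check put the bow at z of about 0.08 m, under the bar and close to the pin. That is roughly 1.4 rad of 1.44.
- **Release:** The gripper is about 13 cm above the axle and clear, with force readings near zero.
- **Not confirmed:** The top camera showed no ring pixels in the last check, so the ring's position rests on the side view alone. My twelfth picture view was spent before I could look at the closed ring. I did not re-measure the other items on the table, but felt no unexpected contact.

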